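# Seat the stop peg in the clear bore of the stretcher block

### The job

Take the square-headed wooden stop peg from its stand and fit it in the clamping block: only one of the three bores is clear to full depth, the other two have old dowel stubs hidden in the bottom. Push the peg down past the drag of the rubber liners until it bottoms and look at its groove; if the groove stands well above the block's face, draw the peg out and try another bore, until it is fully home with the groove level with the face, then let go and leave it upright. Never press harder than about 3 kg (30 N), or the block will split, and leave the round pin, the tape roll and the small jar where they are.

Things in the scene. Friction and masses are not known exactly. Their poses are not given: they have to be found in the camera images.
- block: Wooden clamping block fixed to the bench, 100 (x) by 240 (y) by 65 mm high, three upright round bores in a row along its y axis; origin at the centre of its underside, z up. Its yaw varies.
- stand: Low wooden peg stand fixed to the bench, 70 (x) by 150 (y) by 34 mm high, with two upright holes, each 24 mm deep, at y = +40 mm (the stop peg's) and y = -40 mm (the round pin's); origin at the centre of its underside.
- peg_head (a point): Centre of the square head of the wooden stop peg; axes along the head's faces, z up. The peg is 140 mm long: a head 20 by 20 mm, 50 mm high, and below it a round shank of 16 mm diameter with a 3 mm chamfer at the foot. This point is on its axis, 115 mm above the foot, 25 mm below the top. Mass 35 to 70 g. At the start it stands in the stand, its foot 10 mm above the bench.
- peg_groove (a point): Middle of the narrow dark groove (3 mm wide) turned round the shank of the stop peg: on its axis, 50 mm above the foot and 65 mm below peg_head. It comes level (within 1 mm) with the block's top face when the peg is bottomed in the clear bore.
- pin_mid (a point): Middle of the plain round pin without a head (16 mm diameter, 77 mm long) that stands in the stand's other hole and must stay there.
- tape: Bystander: roll of paper tape lying flat, 90 mm outer diameter, 25 mm high; origin at the centre of its underside.
- jar: Bystander: small closed jar, 54 mm diameter, 70 mm high; origin at the centre of its underside.
- bore1 (a point): Centre of the mouth of bore 1 at the block's top face (65 mm above the bench), at y = -75 mm in the block; z up. All three bores look alike: 18 mm diameter, 2 mm chamfered mouth. Bottom: 50 mm below the face in the one clear bore, 30 mm in the two with a stub (the groove then stays 20 mm above the face); which is which changes from start to start.
- bore2 (a point): Centre of the mouth of bore 2, in the middle of the block; otherwise as bore1. In every bore two sprung rubber liners, 12 to 20 mm below the mouth, drag on the peg: about 4 to 9 N to push it on or to draw it out.
- bore3 (a point): Centre of the mouth of bore 3, at y = +75 mm in the block; otherwise as bore1 and bore2. Every bore's bottom, stub or not, is a firm rubber pad that gives about 1 mm per 6 N, at most 4 mm.
Not all that is in view belongs to the job. Leave any blue or red look-alike of the part that bears peg_head alone.

How it is judged (in metres and radians):
On the way:
1. the peg is lifted clear of its stand (z of peg_groove in the frame of stand above 0.09 m), for 0.1 s.
At the end, for the whole second after the job is handed in: The peg stands in one bore of the block with its groove within 2.5 mm of the level of the block's top face and within 3 mm of the bore's axis, upright within 5 degrees, at rest and released; the round pin is still in its hole in the stand (moved less than 10 mm) (((z of peg_groove in the frame of bore1 between -0.0025 and 0.0025 m and horizontal distance between peg_groove and bore1 below 0.003 m) or (z of peg_groove in the frame of bore2 between -0.0025 and 0.0025 m and horizontal distance between peg_groove and bore2 below 0.003 m) or (z of peg_groove in the frame of bore3 between -0.0025 and 0.0025 m and horizontal distance between peg_groove and bore3 below 0.003 m)) and angle between peg's own z axis and vertical below 0.09 rad and linear speed of peg below 0.01 m/s and distance of pin_mid from where it was at the start of the episode below 0.01 m); the robot touches nothing.
It fails at once if the peg is pressed with more than 30 N against the block or against what lies in its bores (contact force between peg and block above 30 N or contact force between peg and bore_floor_a above 30 N or contact force between peg and bore_floor_b above 30 N or contact force between peg and bore_floor_c above 30 N).
It fails at once if the round pin, the tape roll or the small jar is shifted by more than 20 mm (distance of any of pin_mid, tape, jar from where it was at the start of the episode above 0.02 m).
It also fails if it takes over 64 s, if anything falls off the work surface, if the arm or the gripper's body presses on something with over 40 N, if the wrist force passes 120 N, or if a joint passes its speed limit or range.

### The arm

A 6-joint arm with a two-finger parallel gripper is mounted at the origin on the work surface. World frame = base frame: x ahead of the robot, y to its left, z up, the work surface at z = 0. Lengths are in mm, angles in rad, forces in N, time in s.
With the tool pointing down it reaches from about 275 to 775 mm from the base axis. Payload 14.6 kg.
Tool frame: the origin (TCP) lies at the very end of the fingers, on their centre line; the grasp point (between the pads) lies robot.grip_depth behind it (robot.grip_depth is the distance from the TCP to the grasp point, in mm); z points along the fingers, y is the line along which they close (so a half turn about z gives the same grasp; the last joint's range is limited). The gripper opens to 85 mm and grips with 20 to 120 N. Pads are 22 mm wide; open, the fingers measure 114 mm over their backs; the gripper's body (76 mm by 85 mm) begins 54 mm behind the grasp point. The pads swing forward as they close: fully open they stand 13 mm farther back than shut.
Start: joints at [-0.155, 0.263, -0.048, 1.259, 0, 1.415], TCP at [525.003, -0.006, 231.278] pointing down, gripper open.
Joint ranges: [-2.65, 2.65], [-0.89, 1.7], [-1.18, 1.37], [-2.13, 2.11], [-1.35, 1.29], [-3.14, 3.14]. Speed limits (rad/s): [1.89, 1.89, 2.57, 2.79, 3.14, 3.14].

### API

Orientations are given as a unit quaternion [w, x, y, z].
In Python, from workcell import robot, imaging gives the robot as it stands. The module is installed in compiled form; this text tells all that it offers.
- The arm moves only by the tool step_arm, never from a script. Its argument "increments" is a list of rows, each a list of 4 numbers: the shift along the tool's x, y, z in cm, then the turn about the tool's z in rad. A call has 1 to 8 rows; each row is the pose to reach, as a shift and turn from the pose commanded when the call began, along the tool's axes at that moment; what a row does not reach only later rows make up. A row lasts 1/10 s, in which the tool goes at most 50 mm and 8.59 degrees, less where a joint would pass 70% of its speed; a pose out of reach is approached as far as the arm can. A call with a gripper value outside its range is refused whole. "gripper" is the closure, from 0 (fully open) to 1 (shut), set as the call begins (left out, the last holds). The fingers move at their own pace and stop on an object; "force" is the grip in N (left out, the last holds). Time passes only in rows, so rows that repeat a pose let the fingers close. It gives the time, the measured TCP pose, the force, the opening and the grip force at its end, in the units of the state.
- robot.observe(): the state, without advancing time (a new reading comes with each control period).
- imaging.get_image(name): name is "scene" or "side" or "wrist"; returns the picture (400x640x3 uint8, red, green, blue); there is no depth.
- imaging.camera_model(name): a dict with "K" (3x3 intrinsics, pixels), "T" (4x4, takes a point from camera to world coordinates). Camera axes: x right, y up, looking along -z (the intrinsics and any distortion apply to the point x, -y, -z); pixel columns grow to the right and rows downward; lengths in mm; the calibration is good to about 2 mm. The wrist camera is an equidistant fisheye: a pixel r from the principal point sees the ray r / f radians off the axis. A picture is of the moment at which its call begins: read the wrist's pose just before it. camera_model takes no time and is no camera call; for the wrist camera it gives the pose at the moment of the call.
- robot.close_job(): hands the job in; it is judged then, once.
The state is a dict: "clock": time; "joint_pos": joint angles; "qvel": joint speeds; "tau": joint torques, N m; "tool_pos": TCP position; "tool_rot": TCP orientation; "ft_force": force on the tool from outside, world axes, zero at the start; "wrist_torque": the same for the moment, N m; "opening": opening from 0.0 (shut) to 1.0 (fully open); "gripper_force": force on a finger pad.
Only numpy, scipy, OpenCV 4.12 (cv2) and the standard library are available. Lean on these libraries where they do the work, as an engineer would, in place of code of your own. Each camera call takes 0.05 s, during which the arm holds its last target. There are 200 camera calls.

## Working session

There is one attempt and no reset: what is moved stays moved. The work goes in short steps, Python scripts to look and compute and a tool call to move; the robot and the scene stay as the last step left them, time stands still between calls to the robot, and variables do not carry over. Pictures are saved under pics/ and viewed, at most 10 in all, crops included, and the job is handed in when it is done.

Besides the shell and the picture viewer there is one more tool, called after "Emit:" in YAML: its name, and indented under it one key for each argument. step_arm: Moves the arm, as the interface text tells. Its arguments: {"type":"object","properties":{"increments":{"type":"array"},"gripper":{"type":"number"},"force":{"type":"number"}},"required":["increments"]}

```bash
mkdir -p pics; python3 - <<'E'
from workcell import robot, imaging
import cv2, numpy as np
print(robot.observe(), robot.grip_depth)
for n in ("scene","side","wrist"):
    im=imaging.get_image(n); np.save(f"{n}.npy",im); cv2.imwrite(f"pics/{n}.png",im[:,:,::-1])
    m=imaging.camera_model(n); print(n,m)
E
```

```text
{'clock': 0.0, 'joint_pos': array([-1.55291230e-01,  2.63501774e-01, -4.89540556e-02,  1.25938519e+00,
       -3.37353119e-05,  1.41552665e+00]), 'qvel': array([ 0.00140428,  0.00119689, -0.0014475 ,  0.00146558, -0.00151156,
        0.00079618]), 'tau': array([ 6.28219332e-04, -6.37613010e+01,  3.84567368e+01,  1.37825581e-02,
        8.02127857e-07, -5.80562346e-05]), 'tool_pos': array([5.24719865e+02, 3.34879757e-02, 2.30829775e+02]), 'tool_rot': array([-4.12094022e-04,  7.07114299e-01,  7.07099071e-01, -3.21415012e-04]), 'ft_force': array([ 0.59208888, -0.79536021,  1.311053  ]), 'wrist_torque': array([ 0.02792113, -0.03706708,  0.02529175]), 'gripper_force': 0.0, 'opening': 0.9974018620128324} 18.700000000000003
scene {'K': array([[431.29813886,   0.        , 316.99654342],
       [  0.        , 431.29813886, 198.09658969],
       [  0.        ,   0.        ,   1.        ]]), 'T': array([[ 4.34196749e-03, -7.36376709e-01,  6.76557824e-01,
         1.17419441e+03],
       [ 9.99987318e-01,  4.92378242e-03, -1.05852553e-03,
         1.38076548e+01],
       [-2.55174998e-03,  6.765
[... 467 characters left out ...]
40162834e+02],
       [-1.85503676e-02,  6.87600560e-01,  7.25852157e-01,
         6.48540074e+02],
       [ 0.00000000e+00,  0.00000000e+00,  0.00000000e+00,
         1.00000000e+00]])}
wrist {'K': array([[309.70691629,   0.        , 320.59290856],
       [  0.        , 309.70691629, 202.68936156],
       [  0.        ,   0.        ,   1.        ]]), 'T': array([[ 9.99999988e-01,  3.32485536e-05, -1.50849214e-04,
         5.24632537e+02],
       [ 1.74853527e-05,  9.45919280e-01,  3.24402090e-01,
         8.36410837e+01],
       [ 1.53477080e-04, -3.24402089e-01,  9.45919268e-01,
         3.74620055e+02],
       [ 0.00000000e+00,  0.00000000e+00,  0.00000000e+00,
         1.00000000e+00]])}
```

View pics/scene.png

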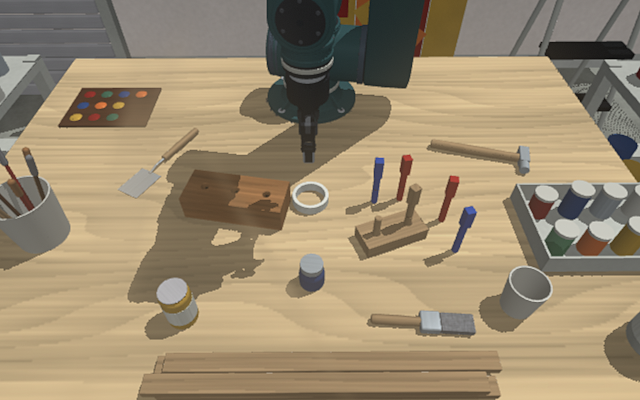

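View pics/wrist.png

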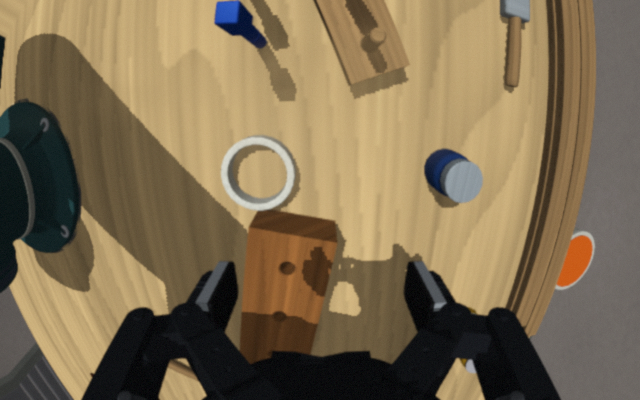

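View pics/side.png

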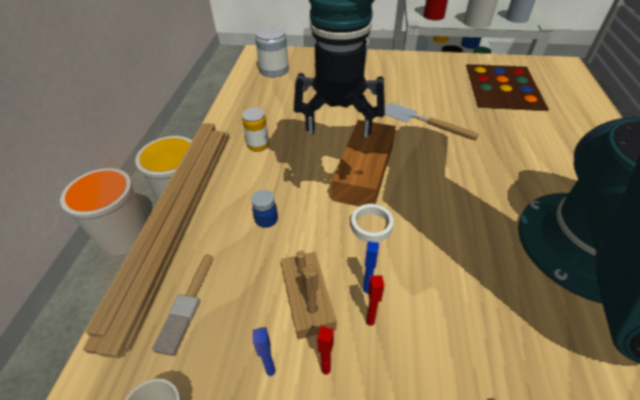

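```bash
cat > h.py <<'E'
from workcell import robot, imaging
import cv2, numpy as np
def ray(m,u,v,fish=False):
    K,T=m["K"],m["T"]; x=(u-K[0,2])/K[0,0]; y=(v-K[1,2])/K[1,1]
    if fish:
        r=np.hypot(x,y); s=np.sin(r)/max(r,1e-9); d=np.array([x*s,-y*s,-np.cos(r)])
    else: d=np.array([x,-y,-1.])
    return T[:3,3],T[:3,:3]@d
def onz(m,u,v,z,fish=False):
    o,d=ray(m,u,v,fish); return (o+d*(z-o[2])/d[2]).round(1)
def proj(m,p,fish=False):
    K,T=m["K"],m["T"]; c=T[:3,:3].T@(np.asarray(p,float)-T[:3,3]); x,y,z=c[0],-c[1],-c[2]
    if fish:
        r=np.hypot(x,y); t=np.arctan2(r,z); x,y=x/r*t,y/r*t
    else: x,y=x/z,y/z
    return np.array([x*K[0,0]+K[0,2],y*K[1,1]+K[1,2]]).round(1)
E
python3 - <<'E'
from h import *
s=np.load("scene.npy");d=np.load("side.npy");w=np.load("wrist.npy")
c=lambda a,x,y,W,H,k:cv2.resize(a[y:y+H,x:x+W],None,fx=k,fy=k,interpolation=cv2.INTER_CUBIC)
o=np.zeros((600,800,3),np.uint8)
def put(a,x,y):o[y:y+a.shape[0],x:x+a.shape[1]]=a
put(c(s,350,175,90,90,4),0,0); put(c(d,270,240,80,100,4),0,0) if 0 else put(c(d,270,240,100,60+40,3),400,0)
put(c(w,230,200,120,100,3),0,0+300) if 0 else put(c(s,175,160,120,70,3),0,370)
put(c(w,230,200,120,90,3),370,310)
cv2.imwrite("pics/c1.png",o[:,:,::-1])
E
```

```text
(no output)
```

View pics/c1.png

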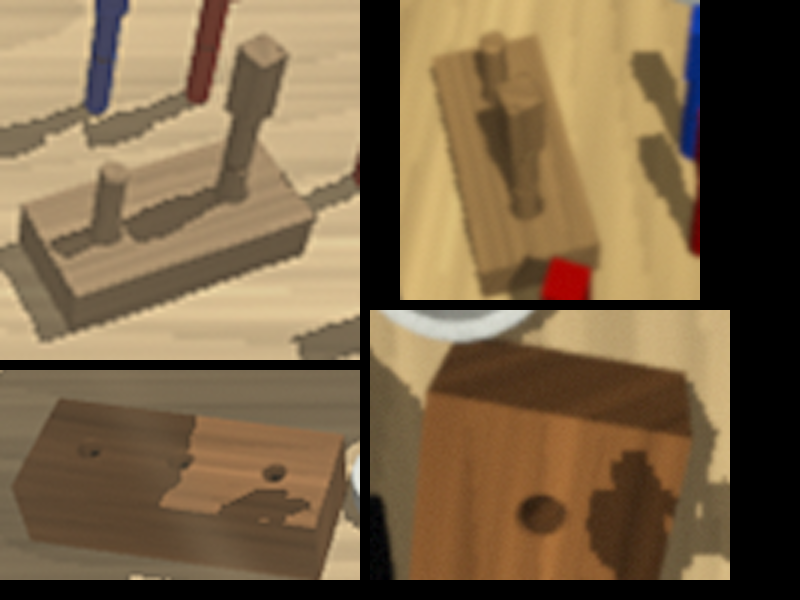

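```bash
python3 - <<'E'
from h import *
s,d,w=[imaging.camera_model(n) for n in("scene","side","wrist")]
for n,m,f,l in [("sc",s,0,[("head",416,186.8,150),("pin",378,217.5,87),("stL",355,226.7,34),("stF",368,249,34),("stR",428.2,228.7,34),("stB",415.5,210,34),
 ("b",205.3,187,65),("b",235,191,65),("b",266.3,194,65),("k",195.7,170,65),("k",289.3,181.7,65),("k",280,212.3,65),("k",180,199,65)]),
 ("side",d,0,[("head",310.7,270.3,150),("pin",301.3,253.7,87)]),
 ("w",w,1,[("b",287,268.3,65),("b2",278,316,65),("k",249.3,226.7,65),("k",336.7,241.7,65)])]:
  for a,u,v,z in l: print(n,a,onz(m,u,v,z,f))
E
```

```text
sc head [548.  221.7 150. ]
sc pin [578.3 145.7  87. ]
sc stL [560.7 100.7  34. ]
sc stF [622.8 124.9  34. ]
sc stR [567.6 265.5  34. ]
sc stB [511.6 245.7  34. ]
sc b [ 463.2 -249.3   65. ]
sc b [ 476.7 -177.4   65. ]
sc b [ 486.8 -103.2   65. ]
sc k [ 404.8 -282.9   65. ]
sc k [446.9 -51.2  65. ]
sc k [543.3 -68.2  65. ]
sc k [ 501.3 -301.1   65. ]
side head [545.3 221.  150. ]
side pin [574.4 148.2  87. ]
w b [ 485.6 -103.2   65. ]
w b2 [ 470.  -176.4   65. ]
w k [445.7 -50.7  65. ]
w k [542.6 -68.4  65. ]
```

Emit:
step_arm:
  increments:
    - [4,0.4,0,0]
    - [8,0.8,0,0]
    - [12,1.2,0,0]
    - [16,1.6,0,0]
    - [20,2,0,0]
    - [22,2.2,0,0]
    - [22,2.2,0,0]
    - [22,2.2,0,0]
  gripper: 0.4
  force: 40

```text
clock: 0.95
tool_pos: [546.8, 220.0, 230.9]
tool_rot: [-0.0, 0.707, 0.707, -0.0]
ft_force: [0.3, 0.1, -0.1]
opening: 0.602
gripper_force: 0.0
```

```bash
python3 - <<'E'
from h import *
print(robot.observe()); m=imaging.camera_model("wrist"); np.save("wm.npy",m["T"])
im=imaging.get_image("wrist"); np.save("w2.npy",im)
print(proj(m,(547,221,150),1),proj(m,(576.5,147,87),1),proj(m,(547,221,34),1))
a=im[160:360,200:440]
cv2.imwrite("pics/w2.png",cv2.resize(a,None,fx=3,fy=3,interpolation=cv2.INTER_CUBIC)[:,:,::-1])
E
```

```text
{'clock': 0.95, 'joint_pos': array([ 2.44394595e-01,  3.76183999e-01,  1.19801742e-01,  1.31510431e+00,
       -2.18135525e-04,  1.81434420e+00]), 'qvel': array([-0.02407369, -0.00961769, -0.00892819,  0.00041676, -0.00018751,
       -0.00226528]), 'tau': array([ 2.36042418e+00, -7.35881925e+01,  3.91548729e+01, -1.81317225e-02,
        8.77543143e-02,  1.00938259e-01]), 'tool_pos': array([546.82625044, 219.98992086, 230.93100446]), 'tool_rot': array([-8.43935992e-05,  7.06807284e-01,  7.07406059e-01, -3.51969725e-04]), 'ft_force': array([ 0.33883876,  0.08402695, -0.10126886]), 'wrist_torque': array([-0.01623229,  0.03766846, -0.02973877]), 'gripper_force': 0.0, 'opening': 0.6019846275462901}
[321.  209.5] [348.8 254.6] [320.8 174. ]
```

View pics/w2.png

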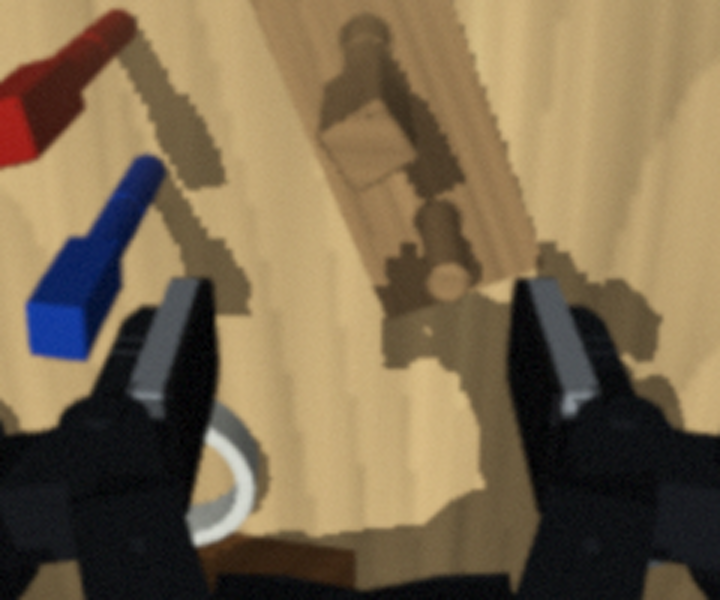

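The wooden square-headed peg's top face is at wrist pixel (322.5, 208.5). The other square-headed candidates are red (205, 200) and blue (220, 270), which are look-alikes. The headless pin top is at (349, 253). The brown one in the stand fits the description.

```bash
python3 - <<'E'
from h import *
m=imaging.camera_model("wrist")
P=np.array([onz(m,200+x/3-.3,160+y/3-.3,150,1) for x,y in [(375,102),(320,137),(362,190),(416,150)]]);print(P,P.mean(0))
for i in range(4):
    e=P[(i+1)%4]-P[i]; print(np.hypot(*e[:2]),np.arctan2(e[1],e[0]))
print(onz(m,200+448/3,160+280/3,87,1), onz(m,200+60/3,160+330/3,140,1),onz(m,205,200,140,1))
E
```

```text
[[549.9 233.2 150. ]
 [535.8 223.8 150. ]
 [546.6 209.  150. ]
 [560.5 220.2 150. ]] [548.2  221.55 150.  ]
16.946090994680755 -2.5535900500422275
18.32157198495811 -0.9403949053213867
17.850770291502805 0.67824049049203
16.77378907700942 2.254847986926678
[577.1 147.8  87. ] [454.5 157.3 140. ] [449.9 224.9 140. ]
```

Emit:
step_arm:
  increments:
    - [0.15,0.13,1,-0.15]
    - [0.15,0.13,2,-0.3]
    - [0.15,0.13,3,-0.45]
    - [0.15,0.13,4,-0.6]
    - [0.15,0.13,6.5,-0.645]
    - [0.15,0.13,9.5,-0.645]
    - [0.15,0.13,12.4,-0.645]
    - [0.15,0.13,12.4,-0.645]

```text
clock: 1.8
tool_pos: [546.5, 219.8, 104.4]
tool_rot: [-0.002, 0.447, 0.894, -0.002]
ft_force: [0.5, -0.4, -0.4]
opening: 0.605
gripper_force: 0.0
```

Emit:
step_arm:
  increments:
    - [0,0,0,0]
    - [0,0,0,0]
    - [0,0,0,0]
    - [0,0,0,0]
    - [0,0,0,0]
    - [0,0,0,0]
  gripper: 1
  force: 60

```text
clock: 2.4
tool_pos: [549.1, 221.4, 109.1]
tool_rot: [0.001, 0.447, 0.895, 0.001]
ft_force: [-0.7, -0.5, 7.1]
opening: 0.225
gripper_force: 58.3
```

Emit:
step_arm:
  increments:
    - [0,0,-0.5,0]
    - [0,0,-2,0]
    - [0,0,-4,0]
    - [0,0,-7,0]
    - [0,0,-10,0]
    - [0,0,-11,0]
    - [0,0,-11,0]

```text
clock: 3.1
tool_pos: [549.0, 221.7, 219.0]
tool_rot: [0.001, 0.447, 0.895, 0.001]
ft_force: [0.5, -0.1, -0.6]
opening: 0.224
gripper_force: 58.6
```

```bash
python3 - <<'E'
from h import *
o=robot.observe();print(o["tool_pos"],o["tool_rot"],o["ft_force"],o["opening"],o["joint_pos"])
from scipy.spatial.transform import Rotation as R
q=o["tool_rot"];M=R.from_quat(np.r_[q[1:],q[0]]).as_matrix();print(M.round(3))
for b in [(474,-176.5),(487,-103),(462,-250)]: print((M.T@(np.r_[b,o["tool_pos"][2]]-o["tool_pos"])).round(1))
m=imaging.camera_model("wrist");im=imaging.get_image("wrist")
t=o["tool_pos"]-M[:,2]*18.7
print([proj(m,t+[0,0,h],1) for h in (25,-25,-65,-115)])
cv2.imwrite("pics/w3.png",im[:,:,::-1])
E
```

```text
[549.04751543 221.65400707 219.01639201] [0.00121635 0.44654553 0.89475949 0.00103303] [ 0.50197114 -0.14752436 -0.63752417] 0.22421860978510189 [ 2.46132882e-01  3.80870345e-01  9.49834959e-02  1.28171786e+00
 -1.58098128e-05  1.17193579e+00]
[[-0.601  0.799  0.003]
 [ 0.799  0.601  0.001]
 [-0.001  0.003 -1.   ]]
[-273.  -299.3   -0.5]
[-222.1 -244.8   -0.4]
[-324.6 -353.1   -0.6]
[array([321.2, 316.4]), array([320.7, 258. ]), array([320.5, 228.8]), array([320.3, 204.1])]
```

View pics/w3.png

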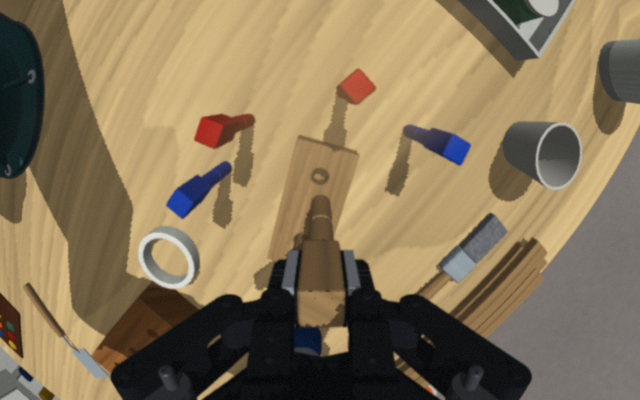

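Emit:
step_arm:
  increments:
    - [-2,-2.2,0,0]
    - [-5,-5.5,0,0]
    - [-8,-8.8,0,0]
    - [-11,-12.1,0,0]
    - [-14,-15.4,0,0]
    - [-17,-18.7,0,0]
    - [-20,-22,0,0]
    - [-22.2,-24.5,0,0]

```text
clock: 3.95
tool_pos: [484.7, -105.2, 216.0]
tool_rot: [-0.001, 0.447, 0.895, -0.0]
ft_force: [1.1, -0.2, -0.9]
opening: 0.227
gripper_force: 58.8
```

Emit:
step_arm:
  increments:
    - [0,0,0.5,0]
    - [0,0,1.5,0]
    - [0,0,2.5,0]
    - [0,0,2.5,0]
    - [0,0,2.5,0]
    - [0,0,2.5,0]

```text
clock: 4.55
tool_pos: [486.2, -102.7, 192.4]
tool_rot: [0.0, 0.446, 0.895, 0.0]
ft_force: [-0.3, -0.3, -0.7]
opening: 0.226
gripper_force: 58.8
```

```bash
cat > look.py <<'E'
from h import *
import sys
from scipy.spatial.transform import Rotation as R
o=robot.observe();print(o["clock"],o["tool_pos"].round(1),o["ft_force"].round(1),o["opening"])
q=o["tool_rot"];M=R.from_quat(np.r_[q[1:],q[0]]).as_matrix()
out=[]
t=o["tool_pos"]-M[:,2]*18.7; foot=t+M[:,2]*115
for n in ("wrist","scene","side"):
    f=n=="wrist"; m=imaging.camera_model(n);im=imaging.get_image(n);np.save(f"l_{n}.npy",im)
    c=proj(m,foot-[0,0,15],f).astype(int)
    x,y=max(0,min(550,c[0]-45)),max(0,min(310,c[1]-45)); print(n,"crop",x,y,"x4; foot",proj(m,foot,f),"bore",[proj(m,b+(65,),f) for b in [(474,-176.5),(487,-103),(462,-250)]])
    out.append(cv2.resize(im[y:y+90,x:x+88],None,fx=3,fy=3,interpolation=cv2.INTER_CUBIC)[:,:,::-1])
cv2.imwrite(f"pics/{sys.argv[1]}.png",np.hstack(out))
E
python3 look.py l1
```

```text
4.55 [ 486.2 -102.7  192.4] [-0.3 -0.3 -0.7] 0.225621989007519
wrist crop 275 153 x4; foot [320.7 204.2] bore [array([265.7, 243.2]), array([321.1, 193.7]), array([221.2, 284.2])]
scene crop 220 144 x4; foot [265.3 184.5] bore [array([235.5, 190.2]), array([266.4, 194. ]), array([205.1, 186.6])]
side crop 313 121 x4; foot [358.6 160.8] bore [array([364.7, 150.8]), array([357.5, 171.3]), array([370.7, 132.4])]
```

View pics/l1.png

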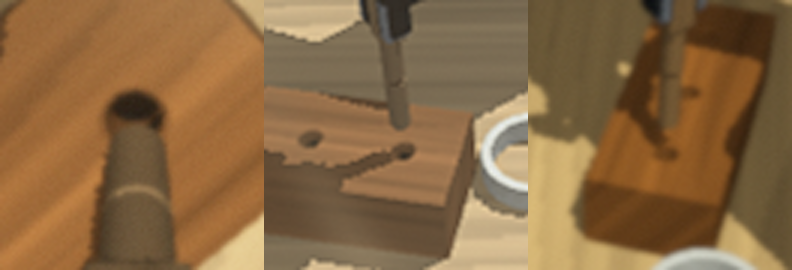

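Emit:
step_arm:
  increments:
    - [0,-0.05,1,0]
    - [0,-0.05,2,0]
    - [0,-0.05,2.6,0]
    - [0,-0.05,3,0]
    - [0,-0.05,3.3,0]
    - [0,-0.05,3.6,0]
    - [0,-0.05,3.8,0]
    - [0,-0.05,3.8,0]

```text
clock: 5.5
tool_pos: [485.5, -103.5, 154.1]
tool_rot: [-0.0, 0.447, 0.895, -0.0]
ft_force: [0.0, 0.2, -0.3]
opening: 0.23
gripper_force: 58.8
```

Emit:
step_arm:
  increments:
    - [0,0,0.3,0]
    - [0,0,0.6,0]
    - [0,0,0.9,0]
    - [0,0,1.2,0]
    - [0,0,1.4,0]
    - [0,0,1.6,0]
    - [0,0,1.6,0]

```text
clock: 6.2
tool_pos: [485.6, -103.5, 138.0]
tool_rot: [-0.0, 0.447, 0.895, 0.0]
ft_force: [3.0, -0.3, -1.1]
opening: 0.228
gripper_force: 58.6
```

Emit:
step_arm:
  increments:
    - [0,0,0.2,0]
    - [0,0,0.4,0]
    - [0,0,0.6,0]
    - [0,0,0.7,0]

```text
clock: 6.6
tool_pos: [486.0, -103.7, 131.7]
tool_rot: [0.001, 0.447, 0.895, -0.0]
ft_force: [0.3, 0.9, 16.2]
opening: 0.228
gripper_force: 61.0
```

Emit:
step_arm:
  increments:
    - [0,0,0.1,0]
    - [0,0,0.2,0]
    - [0,0,0.2,0]

```text
clock: 6.9
tool_pos: [486.0, -103.7, 130.3]
tool_rot: [0.001, 0.447, 0.895, -0.0]
ft_force: [-1.7, 0.9, 19.9]
opening: 0.224
gripper_force: 61.7
```

It stopped at TCP z = 130–131 mm with 20 N, so the foot is about 31 mm below the face. Bore 3 holds a stub. I'll draw the peg out and go to bore 2.

Emit:
step_arm:
  increments:
    - [0,0,-0.4,0]
    - [0,0,-1.2,0]
    - [0,0,-2.2,0]
    - [0,0,-3.5,0]
    - [0,0,-5,0]
    - [0,0,-5.5,0]
    - [0,0,-5.5,0]

```text
clock: 7.6
tool_pos: [485.7, -103.6, 184.8]
tool_rot: [0.0, 0.447, 0.895, -0.0]
ft_force: [-0.4, 0.0, -1.6]
opening: 0.222
gripper_force: 59.1
```

Emit:
step_arm:
  increments:
    - [-1,-1.1,0,0]
    - [-2.5,-2.75,0,0]
    - [-4,-4.4,0,0]
    - [-5.1,-5.5,0,0]
    - [-5.1,-5.5,0,0]
    - [-5.1,-5.5,0,0]
    - [-5.1,-5.5,0,0]

```text
clock: 8.3
tool_pos: [472.3, -176.8, 184.2]
tool_rot: [-0.0, 0.446, 0.895, 0.0]
ft_force: [0.2, 0.1, -1.2]
opening: 0.231
gripper_force: 59.1
```

```bash
python3 look.py l2
```

```text
8.3 [ 472.3 -176.8  184.2] [ 0.2  0.1 -1.2] 0.23058091219930427
wrist crop 275 153 x4; foot [320.7 204.3] bore [array([322.5, 196.7]), array([385.8, 140.7]), array([266.4, 247.8])]
scene crop 190 142 x4; foot [234.1 182.8] bore [array([235.5, 190.2]), array([266.4, 194. ]), array([205.1, 186.6])]
side crop 320 103 x4; foot [366.1 143.1] bore [array([364.7, 150.8]), array([357.5, 171.3]), array([370.7, 132.4])]
```

View pics/l2.png

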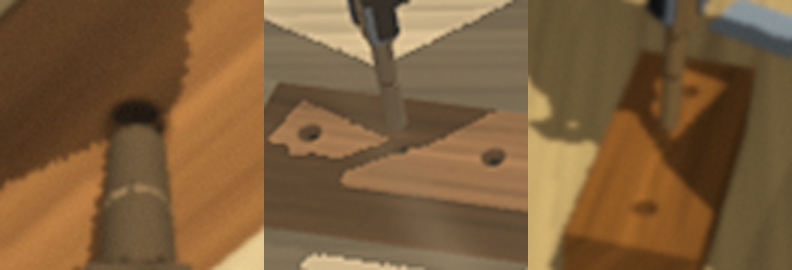

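Wrist view: the bore mouth, centred about (320.5, 192), sits right in front of the foot at x ≈ 321, so the peg is aligned. I'll go down.

Emit:
step_arm:
  increments:
    - [0,0,0.8,0]
    - [0,0,1.6,0]
    - [0,0,2.1,0]
    - [0,0,2.5,0]
    - [0,0,2.8,0]
    - [0,0,3,0]
    - [0,0,3,0]

```text
clock: 9.15
tool_pos: [472.2, -177.3, 154.1]
tool_rot: [-0.0, 0.447, 0.895, 0.0]
ft_force: [-0.4, -0.4, 0.8]
opening: 0.225
gripper_force: 59.1
```

Emit:
step_arm:
  increments:
    - [0,0,0.3,0]
    - [0,0,0.6,0]
    - [0,0,0.9,0]
    - [0,0,1.2,0]
    - [0,0,1.4,0]
    - [0,0,1.6,0]
    - [0,0,1.6,0]

```text
clock: 9.85
tool_pos: [472.2, -177.2, 137.9]
tool_rot: [-0.0, 0.447, 0.895, 0.0]
ft_force: [0.6, -1.1, -2.8]
opening: 0.227
gripper_force: 58.9
```

Emit:
step_arm:
  increments:
    - [0,0,0.2,0]
    - [0,0,0.4,0]
    - [0,0,0.6,0]
    - [0,0,0.75,0]
    - [0,0,0.75,0]

```text
clock: 10.35
tool_pos: [472.5, -177.5, 131.3]
tool_rot: [0.001, 0.447, 0.895, -0.0]
ft_force: [-2.0, 0.8, 13.1]
opening: 0.225
gripper_force: 61.2
```

Emit:
step_arm:
  increments:
    - [0,0,0.1,0]
    - [0,0,0.15,0]
    - [0,0,0.15,0]

```text
clock: 10.65
tool_pos: [472.7, -177.6, 130.4]
tool_rot: [0.001, 0.447, 0.895, -0.0]
ft_force: [-3.7, 2.2, 21.1]
opening: 0.226
gripper_force: 62.2
```

Bore 2 has a stub too: 21 N at the same depth. Bore 1 is next.

Emit:
step_arm:
  increments:
    - [0,0,-0.4,0]
    - [0,0,-1.2,0]
    - [0,0,-2.2,0]
    - [0,0,-3.5,0]
    - [0,0,-5,0]
    - [0,0,-5.5,0]
    - [0,0,-5.5,0]

```text
clock: 11.35
tool_pos: [472.6, -177.5, 184.9]
tool_rot: [0.001, 0.447, 0.895, -0.0]
ft_force: [0.1, -0.6, -0.2]
opening: 0.231
gripper_force: 59.2
```

Emit:
step_arm:
  increments:
    - [-1,-1.1,0,0]
    - [-2.5,-2.75,0,0]
    - [-4,-4.4,0,0]
    - [-5.1,-5.5,0,0]
    - [-5.1,-5.5,0,0]
    - [-5.1,-5.5,0,0]
    - [-5.1,-5.5,0,0]

```text
clock: 12.05
tool_pos: [459.0, -250.6, 184.1]
tool_rot: [-0.0, 0.446, 0.895, 0.0]
ft_force: [-0.3, 0.4, -0.4]
opening: 0.23
gripper_force: 59.2
```

```bash
python3 look.py l3
```

```text
12.05 [ 459.  -250.6  184.1] [-0.3  0.4 -0.4] 0.23036569437700677
wrist crop 275 153 x4; foot [320.7 204.2] bore [array([386.2, 140.6]), array([447.4,  86.7]), array([323.8, 197.3])]
scene crop 159 138 x4; foot [203.2 178.9] bore [array([235.5, 190.2]), array([266.4, 194. ]), array([205.1, 186.6])]
side crop 327 84 x4; foot [372.7 124.7] bore [array([364.7, 150.8]), array([357.5, 171.3]), array([370.7, 132.4])]
```

View pics/l3.png

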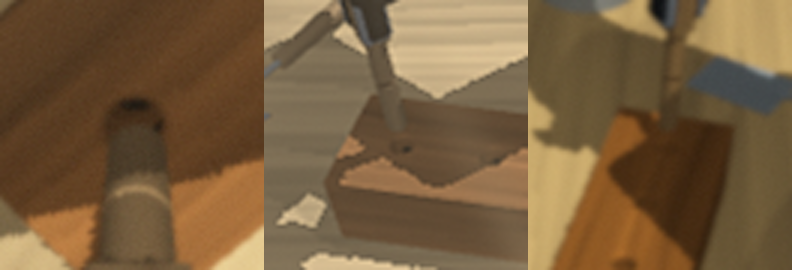

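Aligned again: mouth at about x = 320, foot at about x = 321. I'll go down.

Emit:
step_arm:
  increments:
    - [0,0,0.8,0]
    - [0,0,1.6,0]
    - [0,0,2.1,0]
    - [0,0,2.5,0]
    - [0,0,2.8,0]
    - [0,0,3,0]
    - [0,0,3,0]

```text
clock: 12.9
tool_pos: [459.0, -251.1, 154.1]
tool_rot: [-0.0, 0.447, 0.895, 0.0]
ft_force: [-0.0, -0.9, -0.2]
opening: 0.227
gripper_force: 59.2
```

Emit:
step_arm:
  increments:
    - [0,0,0.3,0]
    - [0,0,0.6,0]
    - [0,0,0.9,0]
    - [0,0,1.2,0]
    - [0,0,1.4,0]
    - [0,0,1.6,0]
    - [0,0,1.6,0]

```text
clock: 13.6
tool_pos: [458.8, -251.0, 137.8]
tool_rot: [-0.0, 0.447, 0.895, 0.0]
ft_force: [-0.0, 0.1, -3.6]
opening: 0.228
gripper_force: 58.9
```

Emit:
step_arm:
  increments:
    - [0,0,0.2,0]
    - [0,0,0.4,0]
    - [0,0,0.6,0]
    - [0,0,0.8,0]
    - [0,0,0.9,0]

```text
clock: 14.1
tool_pos: [459.0, -251.1, 129.1]
tool_rot: [-0.0, 0.447, 0.895, 0.0]
ft_force: [0.6, 0.4, 2.6]
opening: 0.227
gripper_force: 59.7
```

Emit:
step_arm:
  increments:
    - [0,0,0.3,0]
    - [0,0,0.6,0]
    - [0,0,0.9,0]
    - [0,0,1.2,0]
    - [0,0,1.4,0]
    - [0,0,1.5,0]

```text
clock: 14.7
tool_pos: [458.9, -251.1, 114.0]
tool_rot: [-0.0, 0.447, 0.895, 0.0]
ft_force: [-0.9, -0.2, 3.5]
opening: 0.22
gripper_force: 59.7
```

Emit:
step_arm:
  increments:
    - [0,0,0.1,0]
    - [0,0,0.2,0]
    - [0,0,0.3,0]
    - [0,0,0.3,0]

```text
clock: 15.1
tool_pos: [459.1, -251.2, 111.8]
tool_rot: [0.0, 0.447, 0.895, -0.0]
ft_force: [-2.5, 1.4, 9.8]
opening: 0.227
gripper_force: 61.0
```

Emit:
step_arm:
  increments:
    - [0,0,0.05,0]
    - [0,0,0.1,0]
    - [0,0,0.1,0]

```text
clock: 15.4
tool_pos: [459.2, -251.3, 111.1]
tool_rot: [0.001, 0.447, 0.895, -0.0]
ft_force: [-3.6, 2.6, 17.2]
opening: 0.229
gripper_force: 61.7
```

Emit:
step_arm:
  increments:
    - [0,0,-0.05,0]
    - [0,0,-0.1,0]
    - [0,0,-0.1,0]

```text
clock: 15.7
tool_pos: [459.1, -251.2, 111.9]
tool_rot: [0.0, 0.447, 0.895, -0.0]
ft_force: [-2.1, 2.2, 11.3]
opening: 0.226
gripper_force: 60.7
```

Emit:
step_arm:
  increments:
    - [0,0,0,0]
    - [0,0,0,0]
    - [0,0,0,0]
    - [0,0,0,0]
    - [0,0,0,0]
  gripper: 0.4

```text
clock: 16.2
tool_pos: [459.0, -251.1, 111.2]
tool_rot: [-0.0, 0.447, 0.895, 0.0]
ft_force: [-0.4, -1.0, -0.4]
opening: 0.599
gripper_force: 0.0
```

Emit:
step_arm:
  increments:
    - [0,0,-1,0]
    - [0,0,-3,0]
    - [0,0,-6,0]
    - [0,0,-9,0]
    - [0,0,-12,0]
    - [0,0,-14,0]
    - [0,0,-14,0]

```text
clock: 16.9
tool_pos: [459.8, -251.7, 254.5]
tool_rot: [0.002, 0.447, 0.895, -0.0]
ft_force: [-0.4, 0.4, -0.5]
opening: 0.601
gripper_force: 0.0
```

```bash
python3 - <<'E'
from h import *
o=[]
for n,b in (("scene",(204,185)),("side",(371,131))):
    m=imaging.camera_model(n);im=imaging.get_image(n);x,y=b[0]-40,b[1]-60
    print(n,x,y,[proj(m,(459.5,-251,z)) for z in(65,105,155)])
    o.append(cv2.resize(im[y:y+90,x:x+80],None,fx=5,fy=5,interpolation=cv2.INTER_CUBIC)[:,:,::-1])
cv2.imwrite("pics/l4.png",np.hstack(o))
E
```

```text
scene 164 125 [array([204.9, 185.9]), array([201.5, 173.8]), array([197. , 157.6])]
side 331 71 [array([371.7, 132.2]), array([373.1, 118.7]), array([374.9, 100.7])]
```

View pics/l4.png

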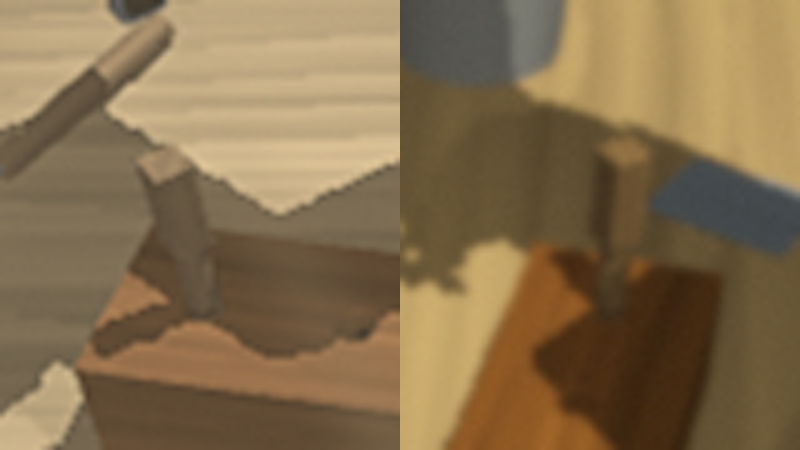

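The groove is level with the face: the head top is at scene (197, 158), where (197, 157.6) was predicted, and no groove shows above the face. The peg is upright and free.

```bash
python3 -c "
from workcell import robot
print(robot.close_job())"
```

```text
the job is handed in; nothing more can be done
None
```

The stop peg is fully home in bore 1, released and upright with its groove level with the face to within what the cameras show. Bores 2 and 3 had stubs, wrist-force readings stayed near 21 N or below, and the job is handed in, but it returned no verdict.

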